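Load the dish imager from the dial-cover warmer and clamp its carriage over the lenses

TASK

Loosen the clamp knob of the imager's carriage, draw the carriage fully out to its loading end, away from the lenses, and clamp it tight there; then take every culture dish out of the round warmer, turning its clear cover until the opening stands over each dish, and set the dishes flat and lid up in the carriage's nests, handling the thin plastic gently. When all are loaded, loosen the clamp, slide the carriage fully home against its end stops over the lenses and clamp it tight again. Finish with the warmer closed, its opening turned fully back over the blank sector, and leave the other things on the bench where they are.

Things in the scene. Friction and masses are not known exactly. Their poses are not given: they have to be found in the camera images.
- warmer: round white dish warmer fixed on the bench, 260 mm across, rim 54 mm high; origin under its centre, z up. Five sectors of 72 degrees: the one centred on its own +x is solid to the rim (blank), those centred 72, 144, 216 and 288 degrees anticlockwise of +x are wells 46 to 124 mm off the axis, floor at 30 mm, parted by 5 mm walls. A dish stands in each or not, loose between two low (6 mm) arcs, 58 mm apart, 85 mm off the axis, open sideways
- cover (a joint): angle in rad of the warmer's clear cover, a 4 mm disc 258 mm across, top 58.5 mm above the bench, with one pie-shaped opening 66 degrees wide from 46 mm off the axis out to the edge. The opening's middle stands at this angle anticlockwise from the warmer's +x: 0 closed (at a stop); 1.26, 2.51, 3.77, 5.03 open the wells; stops at 5.15. Friction 0.06 N m; stays where left
- dial_grip (a point): grip point of the cover's knob, on the axis 89.5 mm above the bench: a black upright bar 44 mm long, 12 mm thick, its top 9 mm above this point and its foot 25 mm below it on a 6 mm high round flange 48 mm across. Turns with the cover: x axis along the bar, towards the opening
- opening (a point): middle of the cover's opening, 85 mm from the axis, in the plane of the cover; turns with it
- imager: low dish imager fixed on the bench: white base with a metal top 185 x 370 mm, 45 mm high, two steel rails along its y on which the carriage runs, three lens ports towards its +y end and two end stops there. Origin on the bench below the line of the nests, z up; the base reaches 108 mm from it to -x, 78 mm to +x, 178 mm to -y and 192 mm to +y
- carriage (a joint): travel in m of the carriage along the imager's +y: 0 fully out at its loading end (a stop), 0.15 fully home against the end stops over the lenses. It runs with about 2 N when its clamp is loose and holds against some 20 N when it is tight
- plate (a point): the sliding aluminium plate, 110 mm across the rails, 205 mm along them, 8 mm thick, top face 65 mm above the bench, with three nests in a row along the rails, a grip tab, and a lug with the clamp knob on its -x side. Origin in the middle of its top face, y along the travel towards the lenses, z up
- nest0 (a point): centre of the first (nearest the grip tab) dish nest on the carriage, on the plate's top face where the dish's underside rests: two steel arcs 6 mm high and 48 mm apart inside (54 mm outside), with a 28 mm wide gap between them on either side across the rails (the plate's +x and -x sides) where fingers can go
- nest1 (a point): centre of the middle dish nest on the carriage, on the plate's top face where the dish's underside rests: two steel arcs 6 mm high and 48 mm apart inside (54 mm outside), with a 28 mm wide gap between them on either side across the rails (the plate's +x and -x sides) where fingers can go
- nest2 (a point): centre of the last (nearest the lenses) dish nest on the carriage, on the plate's top face where the dish's underside rests: two steel arcs 6 mm high and 48 mm apart inside (54 mm outside), with a 28 mm wide gap between them on either side across the rails (the plate's +x and -x sides) where fingers can go
- tab_top (a point): top centre of the carriage's upright grip tab, near its end away from the lenses: 34 mm wide across the rails, 10 mm thick along them, 45 mm tall; its top is 110 mm above the bench. Pinch it by its 10 mm thickness, or push on it, to slide the carriage
- clamp (a joint): angle in rad of the clamp knob that presses a brake shoe on a steel bar: 0 is loose, at its stop; 1.4 is fully tight, at its stop; grows clockwise seen from above; it begins to bite at about 0.85 and stays where it is left (0.06 N m of friction)
- clamp_grip (a point): centre of the clamp knob's grip, 95 mm above the bench, 84 mm from the line of the nests: a black upright bar 42 mm long, 12 mm thick and 20 mm tall on a stem, its underside 20 mm above the carriage plate. The point turns with the knob and its y axis lies along the bar: along the rails when tight, about across them when loose
- dish0: one of up to four identical closed culture dishes, flat white plastic discs with the lid on, pinkish in the middle of the lid, 40 mm across and 16 mm tall, about 30 g; thin plastic that cracks if gripped with more than about 40 N (a light 20 to 30 N holds it well). Origin at the centre of its underside, z up out of the lid. None when this dish is not there today
- dish1: one of up to four identical closed culture dishes, flat white plastic discs with the lid on, pinkish in the middle of the lid, 40 mm across and 16 mm tall, about 30 g; thin plastic that cracks if gripped with more than about 40 N (a light 20 to 30 N holds it well). Origin at the centre of its underside, z up out of the lid. None when this dish is not there today
- dish2: one of up to four identical closed culture dishes, flat white plastic discs with the lid on, pinkish in the middle of the lid, 40 mm across and 16 mm tall, about 30 g; thin plastic that cracks if gripped with more than about 40 N (a light 20 to 30 N holds it well). Origin at the centre of its underside, z up out of the lid. None when this dish is not there today
- dish3: one of up to four identical closed culture dishes, flat white plastic discs with the lid on, pinkish in the middle of the lid, 40 mm across and 16 mm tall, about 30 g; thin plastic that cracks if gripped with more than about 40 N (a light 20 to 30 N holds it well). Origin at the centre of its underside, z up out of the lid. None when this dish is not there today
- medium_bottle: bystander: amber capped bottle, 48 mm across, 105 mm tall; origin at the centre of its underside
- tip_box: bystander: closed pipette-tip box, 64 x 92 mm, 50 mm tall; origin at the centre of its underside
- slide_case: bystander: small flat slide case, 33 x 85 mm, 18 mm tall; origin at the centre of its underside

How it is judged (in metres and radians):
On the way, in this order (a step that is already met when the one before it is completed fails the run):
1. the clamp is loosened (value of joint clamp below 0.75 rad), for 0.2 s.
2. the carriage is drawn out to its loading end (value of joint carriage below 0.005 m), for 0.2 s.
3. the carriage is clamped tight there (value of joint clamp above 1.2 rad and value of joint carriage below 0.007 m), for 0.2 s.
4. every dish sits flat in a nest, one to a nest, the carriage still clamped at its loading end (((horizontal distance between dish0 and nest0 below 0.007 m and z of dish0 in the frame of plate between -0.003 and 0.0018 m and angle between dish0's own z axis and vertical below 0.1 rad) or (horizontal distance between dish0 and nest1 below 0.007 m and z of dish0 in the frame of plate between -0.003 and 0.0018 m and angle between dish0's own z axis and vertical below 0.1 rad) or (horizontal distance between dish0 and nest2 below 0.007 m and z of dish0 in the frame of plate between -0.003 and 0.0018 m and angle between dish0's own z axis and vertical below 0.1 rad)) and ((horizontal distance between dish1 and nest0 below 0.007 m and z of dish1 in the frame of plate between -0.003 and 0.0018 m and angle between dish1's own z axis and vertical below 0.1 rad) or (horizontal distance between dish1 and nest1 below 0.007 m and z of dish1 in the frame of plate between -0.003 and 0.0018 m and angle between dish1's own z axis and vertical below 0.1 rad) or (horizontal distance between dish1 and nest2 below 0.007 m and z of dish1 in the frame of plate between -0.003 and 0.0018 m and angle between dish1's own z axis and vertical below 0.1 rad)) and ((horizontal distance between dish2 and nest0 below 0.007 m and z of dish2 in the frame of plate between -0.003 and 0.0018 m and angle between dish2's own z axis and vertical below 0.1 rad) or (horizontal distance between dish2 and nest1 below 0.007 m and z of dish2 in the frame of plate between -0.003 and 0.0018 m and angle between dish2's own z axis and vertical below 0.1 rad) or (horizontal distance between dish2 and nest2 below 0.007 m and z of dish2 in the frame of plate between -0.003 and 0.0018 m and angle between dish2's own z axis and vertical below 0.1 rad)) and ((horizontal distance between dish3 and nest0 below 0.007 m and z of dish3 in the frame of plate between -0.003 and 0.0018 m and angle between dish3's own z axis and vertical below 0.1 rad) or (horizontal distance between dish3 and nest1 below 0.007 m and z of dish3 in the frame of plate between -0.003 and 0.0018 m and angle between dish3's own z axis and vertical below 0.1 rad) or (horizontal distance between dish3 and nest2 below 0.007 m and z of dish3 in the frame of plate between -0.003 and 0.0018 m and angle between dish3's own z axis and vertical below 0.1 rad)) and value of joint clamp above 1 rad and value of joint carriage below 0.012 m), for 0.2 s.
5. the clamp is loosened again (value of joint clamp below 0.75 rad), for 0.2 s.
6. the carriage is home against its end stops (value of joint carriage above 0.146 m), for 0.2 s.
At the end, for the whole second after the job is handed in: Every dish lies lid up and flat at rest in a nest (within 7 mm of its middle, on the plate), one to a nest; the carriage is within 4 mm of its end stops; the clamp is turned past 1.2 rad; the warmer's cover is within 0.15 rad of closed (((horizontal distance between dish0 and nest0 below 0.007 m and z of dish0 in the frame of plate between -0.003 and 0.0018 m and angle between dish0's own z axis and vertical below 0.1 rad) or (horizontal distance between dish0 and nest1 below 0.007 m and z of dish0 in the frame of plate between -0.003 and 0.0018 m and angle between dish0's own z axis and vertical below 0.1 rad) or (horizontal distance between dish0 and nest2 below 0.007 m and z of dish0 in the frame of plate between -0.003 and 0.0018 m and angle between dish0's own z axis and vertical below 0.1 rad)) and ((horizontal distance between dish1 and nest0 below 0.007 m and z of dish1 in the frame of plate between -0.003 and 0.0018 m and angle between dish1's own z axis and vertical below 0.1 rad) or (horizontal distance between dish1 and nest1 below 0.007 m and z of dish1 in the frame of plate between -0.003 and 0.0018 m and angle between dish1's own z axis and vertical below 0.1 rad) or (horizontal distance between dish1 and nest2 below 0.007 m and z of dish1 in the frame of plate between -0.003 and 0.0018 m and angle between dish1's own z axis and vertical below 0.1 rad)) and ((horizontal distance between dish2 and nest0 below 0.007 m and z of dish2 in the frame of plate between -0.003 and 0.0018 m and angle between dish2's own z axis and vertical below 0.1 rad) or (horizontal distance between dish2 and nest1 below 0.007 m and z of dish2 in the frame of plate between -0.003 and 0.0018 m and angle between dish2's own z axis and vertical below 0.1 rad) or (horizontal distance between dish2 and nest2 below 0.007 m and z of dish2 in the frame of plate between -0.003 and 0.0018 m and angle between dish2's own z axis and vertical below 0.1 rad)) and ((horizontal distance between dish3 and nest0 below 0.007 m and z of dish3 in the frame of plate between -0.003 and 0.0018 m and angle between dish3's own z axis and vertical below 0.1 rad) or (horizontal distance between dish3 and nest1 below 0.007 m and z of dish3 in the frame of plate between -0.003 and 0.0018 m and angle between dish3's own z axis and vertical below 0.1 rad) or (horizontal distance between dish3 and nest2 below 0.007 m and z of dish3 in the frame of plate between -0.003 and 0.0018 m and angle between dish3's own z axis and vertical below 0.1 rad)) and value of joint carriage above 0.146 m and value of joint clamp above 1.2 rad and value of joint cover below 0.15 rad and linear speed of each of dish0, dish1, dish2, dish3 below 0.02 m/s); the robot touches nothing.
It fails at once if a dish is squeezed or struck with more than 90 N in all (both fingers together) (contact force between the fingers and dish0 above 90 N or contact force between the fingers and dish1 above 90 N or contact force between the fingers and dish2 above 90 N or contact force between the fingers and dish3 above 90 N).
It fails at once if a bystander is moved more than 20 mm (distance of any of medium_bottle, tip_box, slide_case from where it was at the start of the episode above 0.02 m).
Of dish0, dish1, dish2, dish3 only 2 to 3 are there at a start; the rules pass over those that are not, and their reading is None.
At some moment in a run one of dish0, dish1, dish2, dish3 may be knocked a few centimetres aside while the robot is not near it.
Once in a run the grip may slacken for a moment while it holds something.
It also fails if it takes over 210 s, if anything falls off the work surface, if the arm or the gripper's body presses on something with over 40 N, if the wrist force passes 120 N, or if a joint passes its speed limit or range.

ROBOT

A 6-joint arm with a two-finger parallel gripper is mounted at the origin on the work surface. World frame = base frame: x ahead of the robot, y to its left, z up, the work surface at z = 0. Lengths are in m, angles in degrees, forces in N, time in s.
With the tool pointing down it reaches from about 0.4 to 0.825 m from the base axis. Payload 7 kg.
Tool frame: the origin (TCP) lies midway between the tips of the shut fingers; the grasp point (between the pads) lies 19 mm behind it; z points along the fingers, y is the direction in which the jaws open and shut (so a half turn about z gives the same grasp; the last joint's range is limited). The gripper opens to 88 mm and grips with 3 to 60 N. Pads are 19 mm wide; open, the fingers measure 130 mm over their backs; the gripper's body (78 mm by 193 mm) begins 47 mm behind the grasp point.
Start: joints at [92.653, 20.546, 0.682, 0, -70.136, -16.507], TCP at [0.162, 0.655, 0.227] pointing down, gripper open.
Joint ranges: [-176.03, 176.03], [-82.01, 121.73], [-58.28, 71.71], [-173.87, 95.51], [-174.79, -0.11], [-173.66, 173.66]. Speed limits (degrees/s): [136.94, 136.94, 172.46, 180, 180, 180].

INTERFACE

Orientations are given as a 3x3 rotation matrix whose columns are the frame's x, y, z axes.
In Python, from rig import robot gives the robot as it stands. Calls block until the motion is done:
- robot.goto(position, orientation): joint-space move of the TCP to a pose.
- robot.servo_line(position, ori=None, speed=0.15): straight line of the TCP; ori=None keeps the orientation; speed is the mean speed in m/s.
- robot.movej(angles): joint-space move.
- robot.move_gripper(opening): opening from 0.0 (shut) to 1.0 (fully open); the grip force is fixed at half the most; returns when the fingers have stopped.
- robot.dwell(seconds).
- robot.ik(position, orientation): joint angles nearest the present ones, or None.
- robot.grab_frame(name): name is "scene" or "top"; returns (picture, depth): 480x640x3 uint8, red, green, blue; 480x640 float32, m along the optical axis (not along the pixel's ray), 0 where there is no reading.
- robot.camera_info(name): a dict with "vfov" (degrees; the focal length in pixels is half the picture's height over the tangent of half this angle, whatever the lens; pixels are square), "cx", "cy" (the principal point, pixels), "view" (4x4, takes a point from world to camera coordinates). Camera axes: x right, y down, z forward; pixel columns grow to the right and rows downward; lengths in m; the calibration is good to about 2 mm. A picture is of the moment at which its call begins. camera_info takes no time and is no camera call.
A pose or a line that the arm cannot do raises robot.Unreachable and nothing moves.
- robot.job_done(): hands the job in, once; it reports no verdict.
Readings, each from a call of its own:
- robot.read_t(): time.
- robot.read_qpos(): joint angles.
- robot.read_qvel(): joint speeds.
- robot.read_effort(): joint torques, N m.
- robot.read_position(): TCP position.
- robot.read_tcp_rot(): TCP orientation.
- robot.read_force(): force on the tool from outside, world axes, zero at the start.
- robot.read_ft_torque(): the same for the moment, N m.
- robot.read_grip_width(): opening from 0.0 (shut) to 1.0 (fully open).
Only numpy, scipy, OpenCV 4.12 (cv2) and the standard library are available. Lean on these libraries where they do the work, as an engineer would, in place of code of your own. Each camera call takes 0.05 s, during which the arm holds its last target.

## Working session

There is one attempt and no reset: what is moved stays moved. The work goes in short steps, each a Python script; the robot and the scene stay as the last script left them, time stands still between calls to the robot, and variables do not carry over. Pictures are saved under pics/ and viewed, and the job is handed in when it is done.

```bash
ls; mkdir -p pics
python3 - <<'E'
from rig import robot
import cv2,numpy as np
for n in("scene","top"):
    im,d=robot.grab_frame(n); cv2.imwrite(f"pics/{n}0.png",im[:,:,::-1]); np.save(f"pics/{n}0.npy",d)
    i=robot.camera_info(n); print(n,i, d.min(),d.max())
print(robot.read_t(),robot.read_position(),robot.read_tcp_rot(),robot.read_grip_width())
E
```

```text
pics
scene {'vfov': 50.60748867719912, 'cx': 313.37272072842813, 'cy': 241.2724086863914, 'view': array([[-0.66572364,  0.74613086,  0.01003888,  0.37869686],
       [ 0.59486327,  0.53878358, -0.5965316 , -0.24718567],
       [-0.45049942, -0.39115342, -0.80252681,  1.32052964],
       [ 0.        ,  0.        ,  0.        ,  1.        ]])} 0.0 2.4096239
top {'vfov': 52.07684545176147, 'cx': 309.3317148845729, 'cy': 247.41758803242257, 'view': array([[-0.02899089, -0.99956789, -0.00485431, -0.03372211],
       [-0.99404562,  0.02934035, -0.10494026,  0.54560889],
       [ 0.10503734,  0.00178309, -0.99446668,  0.8552251 ],
       [ 0.        ,  0.        ,  0.        ,  1.        ]])} 0.0 1.5613867
0.1 [0.16157764 0.6549301  0.22572138] [[ 9.70876863e-01 -2.39578933e-01 -2.26770389e-04]
 [-2.39579007e-01 -9.70875788e-01 -1.45068816e-03]
 [ 1.27388443e-04  1.46276900e-03 -9.99998922e-01]] 1.0020563161571845
```

View pics/scene0.png

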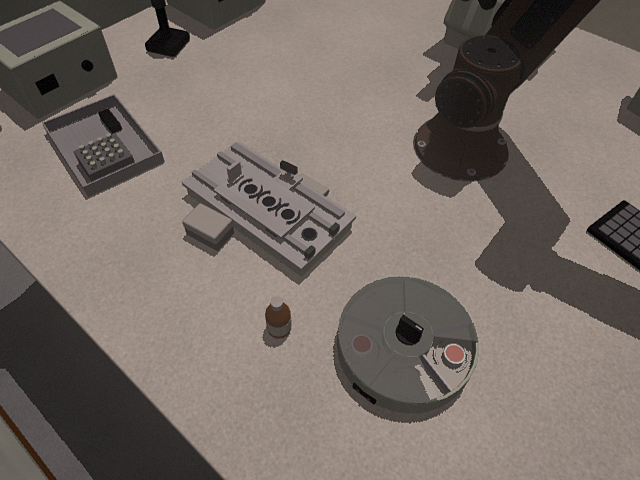

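View pics/top0.png

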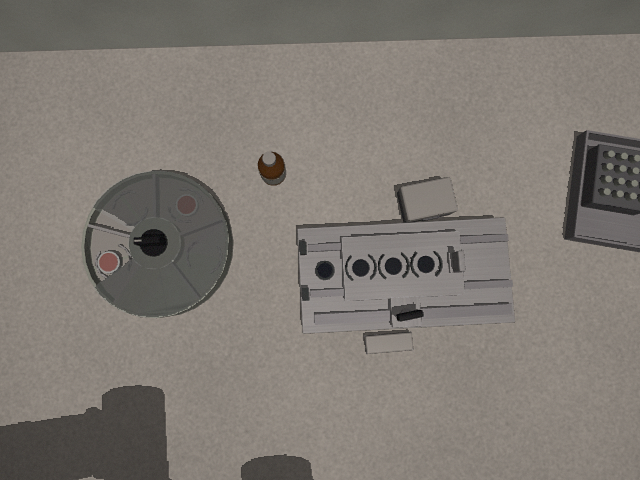

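```bash
cat > h.py <<'E'
from rig import robot
import cv2,numpy as np
def cam(n):
    i=robot.camera_info(n); f=240/np.tan(np.radians(i['vfov']/2)); return f,i['cx'],i['cy'],np.array(i['view'])
def ray(n,u,v,z):
    f,cx,cy,V=cam(n); R=V[:3,:3];t=V[:3,3]; c=-R.T@t
    d=R.T@np.array([(u-cx)/f,(v-cy)/f,1.]); return c+d*(z-c[2])/d[2]
def proj(n,p):
    f,cx,cy,V=cam(n); q=V[:3,:3]@np.asarray(p,float)+V[:3,3]; return np.array([f*q[0]/q[2]+cx,f*q[1]/q[2]+cy])
def cloud(n,d):
    f,cx,cy,V=cam(n); v,u=np.mgrid[0:480,0:640]; P=np.stack([(u-cx)/f*d,(v-cy)/f*d,d],-1)
    P=(P-V[:3,3])@V[:3,:3]; P[d<=0]=np.nan; return P
E
python3 - <<'E'
from h import *
for n,(a,b,c,d) in {"top":(60,150,260,340),"scene":(320,260,490,430)}.items():
    im=cv2.imread(f"pics/{n}0.png")[b:d,a:c]; cv2.imwrite(f"pics/{n}0w.png",cv2.resize(im,None,fx=3,fy=3,interpolation=cv2.INTER_CUBIC))
for n,(a,b,c,d) in {"top":(285,170,525,370),"scene":(170,130,370,290)}.items():
    im=cv2.imread(f"pics/{n}0.png")[b:d,a:c]; cv2.imwrite(f"pics/{n}0i.png",cv2.resize(im,None,fx=3,fy=3,interpolation=cv2.INTER_CUBIC))
P=cloud("top",np.load("pics/top0.npy"))
for uv in [(109,262),(187,205),(150,300),(200,270),(153,242),(115,220),(393,247),(480,280),(457,262),(409,315),(425,198),(388,343),(272,160),(300,400)]:
    print(uv,P[uv[1],uv[0]].round(4))
E
```

```text
(109, 262) [0.5272 0.3039 0.0458]
(187, 205) [0.6223 0.1627 0.0593]
(150, 300) [0.4583 0.2263 0.0609]
(200, 270) [0.5075 0.1407 0.0584]
(153, 242) [0.5536 0.2091 0.0996]
(115, 220) [0.5999 0.29   0.0564]
(393, 247) [ 0.5369 -0.1937  0.0661]
(480, 280) [ 0.4766 -0.3474  0.0428]
(457, 262) [ 0.5055 -0.2915  0.1015]
(409, 315) [ 0.4217 -0.2076  0.1061]
(425, 198) [ 0.6241 -0.2572  0.05  ]
(388, 343) [ 0.3701 -0.1849  0.0178]
(272, 160) [0.6852 0.0084 0.1056]
(300, 400) [ 0.2721 -0.0249  0.0007]
```

View pics/top0w.png

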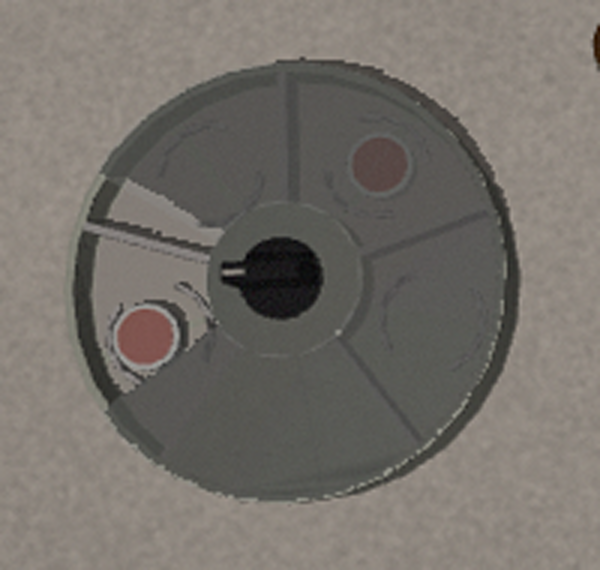

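View pics/scene0w.png

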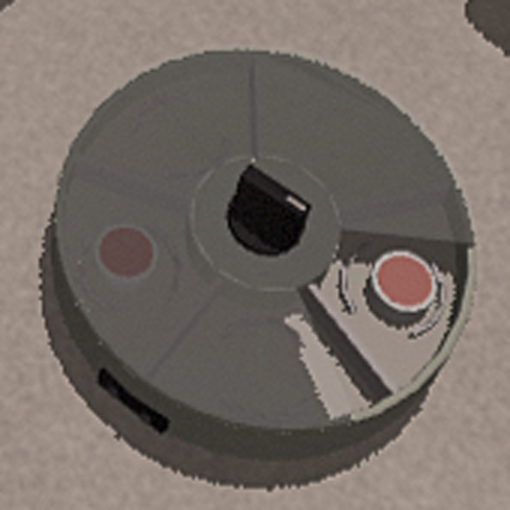

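View pics/top0i.png

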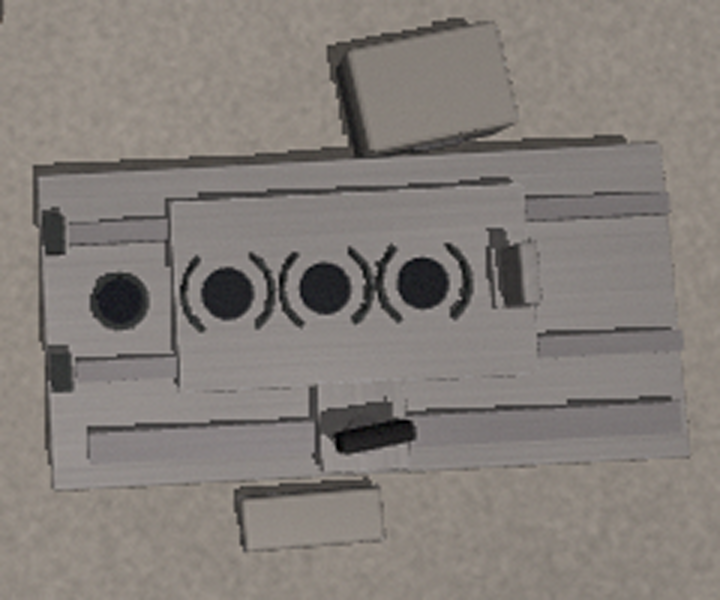

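View pics/scene0i.png

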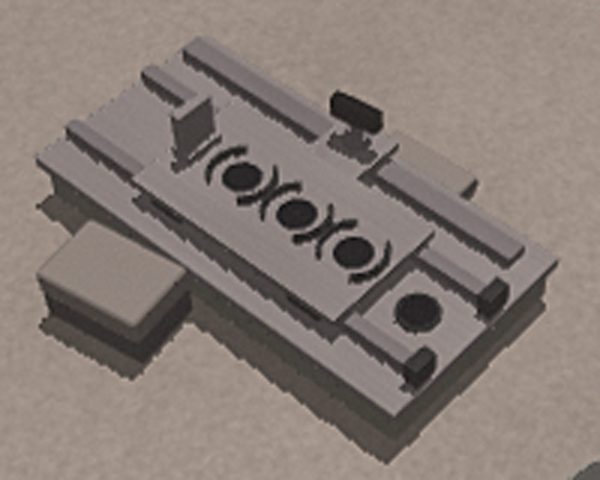

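```bash
cat >> h.py <<'E'
def blobs(im,mask,amin=30,amax=5000):
    k,l,s,c=cv2.connectedComponentsWithStats(mask.astype(np.uint8)); return [(s[i],c[i]) for i in range(1,k) if amin<=s[i][4]<=amax]
E
python3 - <<'E'
from h import *
for n in("top","scene"):
    im=cv2.imread(f"pics/{n}0.png"); g=im.max(2)
    print(n,'dark')
    for s,c in blobs(im,g<58,40,3000):
        if n=="top" and c[1]>360: continue
        p=ray(n,*c,.065)
        if not(.3<p[0]<.8 and -.5<p[1]<.4): continue
        print(s.tolist(),c.round(1),p.round(4),ray(n,*c,.105)[:2].round(4))
    hsv=cv2.cvtColor(im,cv2.COLOR_BGR2HSV)
    m=((hsv[...,0]<8)|(hsv[...,0]>172))&(hsv[...,1]>50)
    print('pink')
    for s,c in blobs(im,m,40,3000): print(s.tolist(),c.round(1),ray(n,*c,.046).round(4))
E
```

```text
top dark
[258, 156, 26, 23, 72] [267.9 171. ] [0.6775 0.019  0.065 ] [0.6667 0.0157]
[397, 189, 10, 34, 141] [401.4 206.3] [ 0.6077 -0.2118  0.065 ] [ 0.6003 -0.2042]
[213, 197, 19, 58, 128] [226.9 228.9] [0.5771 0.0921 0.065 ] [0.5711 0.0853]
[134, 229, 34, 28, 640] [152.1 242.2] [0.5576 0.2218 0.065 ] [0.5526 0.2088]
[85, 237, 15, 47, 196] [ 89.8 262.8] [0.5251 0.3291 0.065 ] [0.5216 0.311 ]
[299, 241, 7, 14, 90] [302.2 247.3] [ 0.5411 -0.0374  0.065 ] [ 0.5368 -0.0381]
[434, 251, 8, 25, 56] [438.4 263.4] [ 0.5064 -0.2703  0.065 ] [ 0.5038 -0.2599]
[401, 252, 18, 26, 109] [409.3 264. ] [ 0.5069 -0.2204  0.065 ] [ 0.5043 -0.2124]
[452, 252, 7, 20, 103] [454.8 261.3] [ 0.5092 -0.2987  0.065 ] [ 0.5064 -0.287 ]
[368, 255, 8, 24, 48] [372.8 266.5] [ 0.5043 -0.1577  0.065 ] [ 0.5018 -0.1526]
[378, 254, 8, 24, 48] [380.2 266.2] [ 0.5045 -0.1703  0.065 ] [ 0.502  -0.1647]
[345, 256, 8, 24, 42] [347.5 268.4] [ 0.5025 -0.1142  0.065 ] [ 0.5001 -0.1113]
[418, 256, 16, 17, 222] [425.5 263.9] [ 0.5063 -0.2482  0.065 ] [ 0.5037 -0.2389]
[352, 259, 17, 17, 219] [360.2 267.4] [ 0.5036 -0.1361  0.
[... 1246 characters left out ...]
039  0.065 ] [ 0.6726 -0.1768]
[302, 228, 15, 13, 141] [308.7 233.7] [ 0.5125 -0.0644  0.065 ] [ 0.5354 -0.0439]
[304, 246, 11, 14, 71] [309.2 252.9] [ 0.5483 -0.0306  0.065 ] [ 0.5695 -0.0117]
[395, 315, 29, 30, 555] [408.  331.2] [0.5574 0.2213 0.065 ] [0.5781 0.2282]
[470, 341, 6, 28, 75] [472.6 352.4] [0.5141 0.3316 0.065 ] [0.5369 0.3332]
[339, 357, 13, 16, 47] [344.6 365.7] [0.6866 0.1776 0.065 ] [0.7011 0.1866]
[420, 356, 30, 37, 121] [435. 375.] [0.5946 0.305  0.065 ] [0.6136 0.3079]
[352, 382, 25, 23, 159] [363.8 393.4] [0.703  0.2333 0.065 ] [0.7168 0.2397]
pink
[353, 336, 18, 16, 221] [361.7 343.5] [0.6254 0.1691 0.046 ]
[446, 345, 18, 17, 237] [454.5 353.1] [0.5267 0.3069 0.046 ]
```

```bash
cat >> h.py <<'E'
def bar(n,box,z,th=58):
    im=robot.grab_frame(n)[0] if isinstance(n,str) else n
    n='top'; a,b,c,d=box; m=np.zeros((480,640),np.uint8); m[b:d,a:c]=(im[b:d,a:c].max(2)<th)
    k,l,s,ce=cv2.connectedComponentsWithStats(m); i=1+np.argmax(s[1:,4])
    pts=np.argwhere(l==i)[:,::-1].astype(np.float32); r=cv2.minAreaRect(pts); return r, ce[i]
def Rd(phi):
    c,s=np.cos(np.radians(phi)),np.sin(np.radians(phi)); return np.array([[c,s,0],[s,-c,0],[0,0,-1.]])
E
python3 - <<'E'
from h import *
r,ce=bar("top",(380,300,440,330),.105); print(r,ce)
b=cv2.boxPoints(r); W=[ray("top",*p,.105)[:2].round(4).tolist() for p in b]; print(W)
print(ray("top",324,269.7,.045))
q0=np.array(robot.read_qpos())
for phi in (-90,-10,90,170,0,180):
    print(phi,robot.ik([.4212,-.208,.2],Rd(phi)))
w=[.557,.213,.2]
for phi in range(-180,180,45): print(phi,robot.ik(w,Rd(phi)))
E
```

```text
((409.29266357421875, 314.8658447265625), (7.962106227874756, 26.05145263671875), 77.90524291992188) [409.19607843 314.89705882]
[[0.4244, -0.1864], [0.4319, -0.2281], [0.4194, -0.2301], [0.4118, -0.1885]]
[ 0.50254718 -0.07431489  0.045     ]
-90 [ -2.18366573   2.07757358 -26.52833855   0.         -61.39408787
   2.18366573]
-10 [ -2.18366573   2.07757358 -26.52833855   0.         -61.39408787
  82.18366573]
90 None
170 [ -2.18366573   2.07757358 -26.52833855   0.         -61.39408787
 -97.81633427]
0 [ -2.18366573   2.07757358 -26.52833855   0.         -61.39408787
  92.18366573]
180 [ -2.18366573   2.07757358 -26.52833855   0.         -61.39408787
 -87.81633427]
-180 [  39.68867857   14.26633959  -11.81305481    0.          -63.9206056
 -129.68867857]
-135 [ 39.68867857  14.26633959 -11.81305481   0.         -63.9206056
 -84.68867857]
-90 [ 39.68867857  14.26633959 -11.81305481   0.         -63.9206056
 -39.68867857]
-45 [ 39.68867857  14.26633959 -11.81305481   0.         -63.9206056
   5.31132143]
0 [ 39.68867857  14.26633959 -11.81305481   0.         -63.9206056
  50.31132143]
45 [ 39.68867857  14.26633959 -11.81305481   0.         -63.9206056
  95.31132143]
90 [ 39.68867857  14.26633959 -11.81305481   0.         -63.9206056
 140.31132143]
135 None
```

```bash
cat >> h.py <<'E'
def st(tag=''):
    print(tag,'t',round(robot.read_t(),2),'p',np.round(robot.read_position(),4),'q6',round(robot.read_qpos()[5],1),'F',np.round(robot.read_force(),1),'T',np.round(robot.read_ft_torque(),2),'w',round(robot.read_grip_width()*88,1))
def turn(dphi,n=1):
    for _ in range(n):
        q=np.array(robot.read_qpos()); q[5]+=dphi/n; robot.movej(q)
E
python3 - <<'E'
from h import *
R=Rd(-79.7)
robot.goto([.4212,-.208,.20],R); st()
robot.move_gripper(.5)
robot.servo_line([.4212,-.208,.079],speed=.1); st('down')
robot.move_gripper(0); st('grip')
q=np.array(robot.read_qpos())
for k in range(4):
    q[5]+=16.5; robot.movej(q); st(k)
robot.move_gripper(.5); st('rel')
robot.servo_line([.4212,-.208,.20],speed=.15)
im,d=robot.grab_frame("scene"); cv2.imwrite("pics/s1.png",im[:,:,::-1])
im,d=robot.grab_frame("top"); cv2.imwrite("pics/t1.png",im[:,:,::-1])
E
```

```text
t 3.31 p [ 0.4216 -0.2076  0.2   ] q6 12.5 F [-0.3  0.2 -0.2] T [ 0.08 -0.04 -0.01] w 87.7
down t 5.57 p [ 0.4217 -0.2081  0.0795] q6 12.5 F [-1.3  0.6 -0.7] T [ 0.08 -0.02 -0.  ] w 44.1
grip t 6.19 p [ 0.4212 -0.208   0.0791] q6 12.5 F [-0.5  0.1  1. ] T [0.15 0.17 0.03] w 11.7
0 t 6.57 p [ 0.4204 -0.2082  0.079 ] q6 28.7 F [-4.  -3.4  3.4] T [-0.82  1.45  0.07] w 11.7
1 t 6.95 p [ 0.4197 -0.2082  0.079 ] q6 45.3 F [-6.7 -2.6  6.6] T [-0.71  2.36  0.05] w 12.0
2 t 7.33 p [ 0.4191 -0.2082  0.079 ] q6 61.8 F [-7.3 -1.7  8.9] T [-0.62  2.9   0.02] w 12.2
3 t 7.72 p [ 0.4188 -0.2082  0.079 ] q6 78.3 F [-8.8 -1.3 10.6] T [-0.64  3.29  0.04] w 11.6
rel t 8.47 p [ 0.4212 -0.208   0.079 ] q6 78.5 F [ 0.6 -0.3  1.2] T [-0.01  0.    0.04] w 43.8
```

View pics/s1.png

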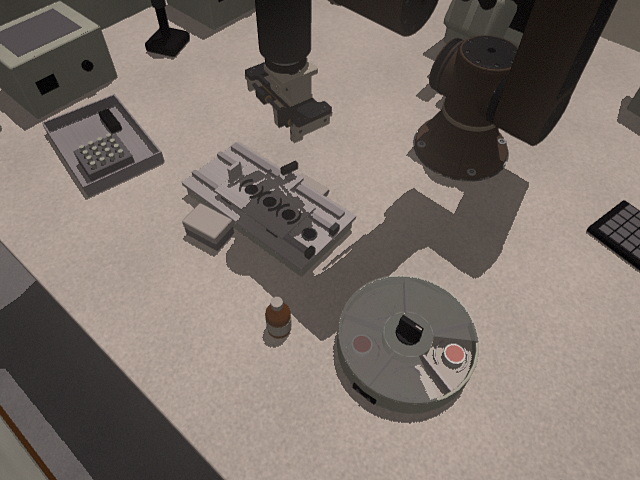

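View pics/t1.png

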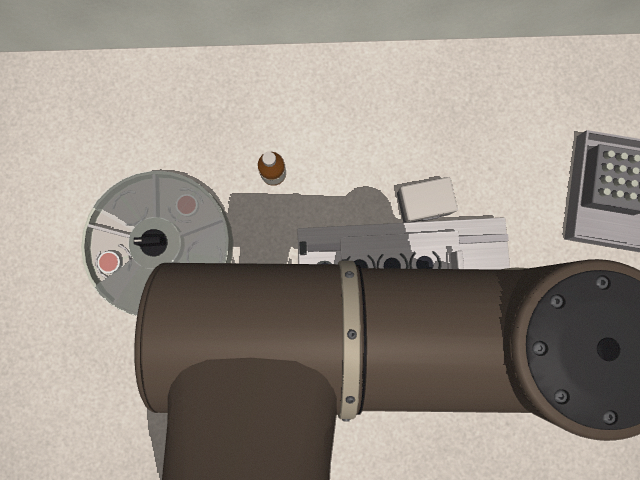

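Run:
```python
from h import *
print(ray("top",462.2,260.7,.11)); d=np.load("pics/top0.npy"); P=cloud("top",d)
r=P[245:280,440:475]; m=(r[...,2]>.105); print(m.sum(), r[m].mean(0), r[m].min(0), r[m].max(0))
for p in ([.5075,-.292,.2],[.5075,-.39,.085]): print(robot.ik(p,Rd(1.3)))
```

```text
[ 0.50676076 -0.2975719   0.11      ]
136 [ 0.50673041 -0.29534984  0.1096979 ] [ 0.49014612 -0.30149632  0.10509832] [ 0.52288438 -0.29054523  0.11336323]
[-10.79294282  13.26475292 -13.15947438   0.         -63.5757727
 102.09294282]
[-20.1037029   24.04321719 -13.9164185    0.         -52.04036431
 111.4037029 ]
```

Run:
```python
from h import *
R=Rd(1.3); p=np.array([.5067,-.2965,.2])
robot.goto(p,R); robot.move_gripper(.42)
p[2]=.086; robot.servo_line(p,speed=.12); st('down'); robot.move_gripper(0); st('grip')
d=np.array([-.023,.9997,0])
robot.servo_line(p-d*.08,speed=.08); st(80)
for s in range(82,106,2):
    robot.servo_line(p-d*s/1000,speed=.05); st(s)
    if abs(robot.read_force()[1])>18: break
```

```text
down t 11.6 p [ 0.5072 -0.2967  0.0867] q6 102.6 F [0.4 0.4 1.2] T [ 0.01 -0.01  0.  ] w 37.3
grip t 12.16 p [ 0.5068 -0.2964  0.0862] q6 102.6 F [0.1 1.8 3.2] T [ 0.63  0.17 -0.03] w 9.9
80 t 13.31 p [ 0.5088 -0.3783  0.0862] q6 110.2 F [ 0.1 -2.2  4. ] T [-0.72 -0.19  0.02] w 9.9
82 t 13.56 p [ 0.5089 -0.3792  0.0863] q6 110.4 F [ 0.5 -0.7  5.2] T [-0.69 -0.15  0.09] w 9.9
84 t 13.81 p [ 0.5089 -0.3807  0.0863] q6 110.5 F [-0.6 -1.7  5.2] T [-0.31 -0.21  0.06] w 10.2
86 t 14.06 p [ 0.509  -0.3825  0.0863] q6 110.7 F [-0.  -0.   5.3] T [-0.   -0.23  0.03] w 10.3
88 t 14.31 p [ 0.509  -0.3844  0.0862] q6 110.9 F [0.5 1.6 6.2] T [ 0.14 -0.18  0.03] w 10.1
90 t 14.56 p [ 0.509  -0.3859  0.0863] q6 111.1 F [1.8 3.  6.8] T [ 1.01 -0.18  0.01] w 10.0
92 t 14.81 p [ 0.509  -0.386   0.0862] q6 111.2 F [ 0.9 12.9 11.8] T [ 4.71 -0.21  0.02] w 10.0
94 t 15.06 p [ 0.509  -0.3861  0.0862] q6 111.4 F [ 1.2 24.  16. ] T [ 8.36 -0.34  0.  ] w 9.8
```

Run:
```python
from h import *
p=np.array(robot.read_position()); robot.servo_line([.5089,-.3858,.0862],speed=.05); st('relax')
robot.move_gripper(.42); robot.servo_line([.5089,-.3858,.2])
c=np.array([.4233,-.2976,.2]); R=Rd(-13.7)
robot.goto(c,R); robot.move_gripper(.5); c[2]=.079; robot.servo_line(c,speed=.12); st('down'); robot.move_gripper(0); st('grip')
q=np.array(robot.read_qpos())
for k in range(6):
    q[5]-=12.7; robot.movej(q); st(k)
robot.move_gripper(.5); st('rel'); c[2]=.2; robot.servo_line(c)
robot.goto([.40,.05,.25],Rd(-90))
for n in("scene","top"):
    im,d=robot.grab_frame(n); cv2.imwrite(f"pics/{n}2.png",im[:,:,::-1]); np.save(f"pics/{n}2.npy",d)
```

```text
relax t 15.31 p [ 0.509  -0.3854  0.0863] q6 111.0 F [0.5 1.7 5. ] T [ 0.77 -0.19  0.07] w 9.9
down t 19.04 p [ 0.4238 -0.2978  0.0796] q6 89.7 F [-0.2  0.7  0.1] T [-0.02  0.01  0.02] w 43.8
grip t 19.67 p [ 0.4231 -0.2977  0.0791] q6 89.7 F [-1.5  0.1  2.4] T [-0.2   0.62 -0.04] w 11.7
0 t 19.99 p [ 0.4231 -0.2976  0.0792] q6 77.2 F [-1.1  1.9  2.4] T [ 0.57  0.2  -0.04] w 11.9
1 t 20.32 p [ 0.4232 -0.2976  0.0791] q6 64.6 F [-0.   2.   2.4] T [ 0.74  0.12 -0.04] w 11.8
2 t 20.64 p [ 0.4233 -0.2976  0.0792] q6 52.0 F [0.8 1.6 2. ] T [ 0.81 -0.25 -0.04] w 11.8
3 t 20.97 p [ 0.4235 -0.2976  0.0792] q6 39.3 F [1.5 3.  1.2] T [ 1.18 -0.62 -0.08] w 12.0
4 t 21.29 p [ 0.4236 -0.2976  0.0792] q6 26.6 F [3.6 3.9 0.5] T [ 1.53 -1.25 -0.02] w 11.6
5 t 21.62 p [ 0.4238 -0.2976  0.0793] q6 13.9 F [ 3.8  4.5 -0.2] T [ 1.64 -1.45  0.28] w 11.7
rel t 22.37 p [ 0.4231 -0.2977  0.0791] q6 13.5 F [-0.5  0.   0.6] T [ 0.05 -0.05  0.07] w 43.7
```

View pics/scene2.png

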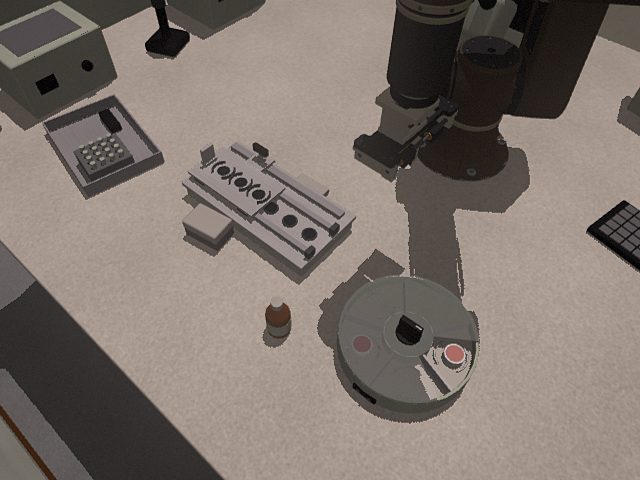

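View pics/top2.png

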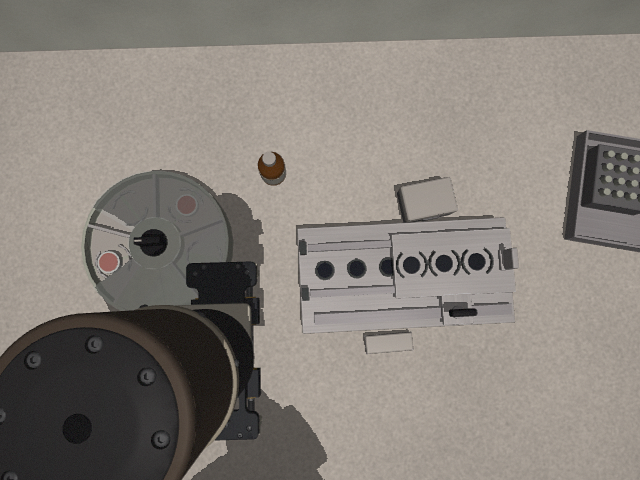

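Run:
```python
from h import *
im=cv2.imread("pics/top2.png")
r,ce=bar(im,(440,300,485,325),.105); b=cv2.boxPoints(r); print(np.array([ray("top",*p,.105)[:2] for p in b]).round(4).tolist())
for n in("top","scene"):
    im=cv2.imread(f"pics/{n}2.png")
    for s,c in blobs(im,im.max(2)<58,70,400):
        p=ray(n,*c,.065)
        if .48<p[0]<.53 and -.38<p[1]<-.15: print(n,s[4],p.round(4))
    for k in(0,2):
        P=cloud(n,np.load(f"pics/{n}{k}.npy")).reshape(-1,3)
        sel=P[(P[:,2]>.053)&(P[:,2]<.064)&(np.hypot(P[:,0]-.5576,P[:,1]-.22)<.15)][:,:2]
        # radial edge fit: outermost pts by angle
        c=np.array([.5576,.2218])
        for _ in range(5):
            a=np.arctan2(*(sel-c).T[::-1]); rr=np.hypot(*(sel-c).T); bins=((a+np.pi)/(2*np.pi)*72).astype(int)
            E=np.array([sel[bins==i][np.argsort(rr[bins==i])[-2]] for i in range(72) if (bins==i).sum()>3])
            re=np.hypot(*(E-c).T); E=E[(re>.12)&(re<.135)]
            A=np.c_[2*E,np.ones(len(E))]; x=np.linalg.lstsq(A,(E**2).sum(1),rcond=None)[0]; c=x[:2]
        print(n,k,c.round(4),np.sqrt(x[2]+c@c).round(4),len(E))
```

```text
[[0.4294, -0.273], [0.4282, -0.3166], [0.4169, -0.3159], [0.4182, -0.2723]]
top 95 [ 0.5092 -0.3079  0.065 ]
top 218 [ 0.5083 -0.3355  0.065 ]
top 218 [ 0.5071 -0.2793  0.065 ]
top 212 [ 0.5058 -0.2232  0.065 ]
top 178 [ 0.5038 -0.182   0.065 ]
top 0 [0.5575 0.2203] 0.1286 72
top 2 [0.5588 0.2208] 0.1278 58
scene 77 [ 0.508  -0.3345  0.065 ]
scene 83 [ 0.5063 -0.2781  0.065 ]
scene 93 [ 0.5054 -0.2221  0.065 ]
scene 117 [ 0.515  -0.1731  0.065 ]
scene 0 [0.558  0.2229] 0.1287 72
scene 2 [0.558 0.223] 0.1287 72
```

Run:
```python
from h import *
c=np.array([.5577,.2216])
def an(u,v,z):
    p=ray("top",u,v,z)[:2]-c; print((u,v),z,np.hypot(*p).round(4),np.degrees(np.arctan2(p[1],p[0])).round(1))
for u,v in((88.3,226),(130,237.3),(157.3,183.3),(157.3,216.7),(222,221),(184,235),(200,297),(174,261)): an(u,v,.054)
print('opening')
for u,v in((101.7,210),(131.7,226.7),(100,283.3),(131,260.7)): an(u,v,.0585)
print('dish')
an(107.9,261.6,.046); an(187,205,.046)
```

```text
(88.3, 226) 0.054 0.121 74.0
(130, 237.3) 0.054 0.0441 75.4
(157.3, 183.3) 0.054 0.1064 -2.7
(157.3, 216.7) 0.054 0.0466 -6.4
(222, 221) 0.054 0.1242 -73.5
(184, 235) 0.054 0.0536 -76.6
(200, 297) 0.054 0.1253 -140.5
(174, 261) 0.054 0.0477 -133.5
opening
(101.7, 210) 0.0585 0.1093 56.5
(131.7, 226.7) 0.0585 0.048 52.7
(100, 283.3) 0.0585 0.1146 126.5
(131, 260.7) 0.0585 0.0494 128.1
dish
(107.9, 261.6) 0.046 0.0893 109.5
(187, 205) 0.046 0.0873 -39.6
```

Run:
```python
from h import *
k=np.array([.5577,.2216,.2]); 
robot.goto(k,Rd(-89)); robot.move_gripper(.5); k[2]=.074; robot.servo_line(k,speed=.12); st('down'); robot.move_gripper(0); st('grip')
q=np.array(robot.read_qpos())
for i in range(2): q[5]+=9.25; robot.movej(q); st(i)
robot.move_gripper(.5); k[2]=.2; robot.servo_line(k); 
robot.goto([.40,-.1,.25],Rd(-90))
for n in("scene","top"):
    im,d=robot.grab_frame(n); cv2.imwrite(f"pics/{n}3.png",im[:,:,::-1]); np.save(f"pics/{n}3.npy",d)
    hsv=cv2.cvtColor(im,cv2.COLOR_RGB2HSV)
    m=((hsv[...,0]<8)|(hsv[...,0]>172))&(hsv[...,1]>50)
    for s,c in blobs(im,m,60,3000): print(n,s.tolist(),c.round(1),ray(n,*c,.046).round(4))
im=cv2.imread("pics/top3.png")[150:340,60:260]; cv2.imwrite("pics/t3w.png",cv2.resize(im,None,fx=3,fy=3))
```

```text
down t 27.11 p [0.5582 0.2219 0.0747] q6 -39.3 F [-0.1  0.6 -0.5] T [ 0.09 -0.01 -0.03] w 43.9
grip t 27.73 p [0.558  0.2216 0.0742] q6 -39.3 F [ 1.5 -0.7 -1.2] T [-0.08 -0.62  0.03] w 11.9
0 t 28.01 p [0.5578 0.2217 0.0742] q6 -30.3 F [-1.5  0.2  0.9] T [0.13 0.33 0.05] w 11.7
1 t 28.28 p [0.5576 0.2215 0.0741] q6 -21.2 F [-2.8  0.3  3.2] T [0.12 1.08 0.1 ] w 12.0
scene [353, 336, 18, 16, 222] [361.6 343.5] [0.6254 0.1691 0.046 ]
scene [446, 345, 18, 17, 237] [454.5 353.1] [0.5267 0.3068 0.046 ]
top [178, 196, 17, 18, 213] [186.1 204.4] [0.626  0.1676 0.046 ]
top [99, 253, 19, 18, 275] [107.9 261.6] [0.5278 0.3058 0.046 ]
```

View pics/t3w.png

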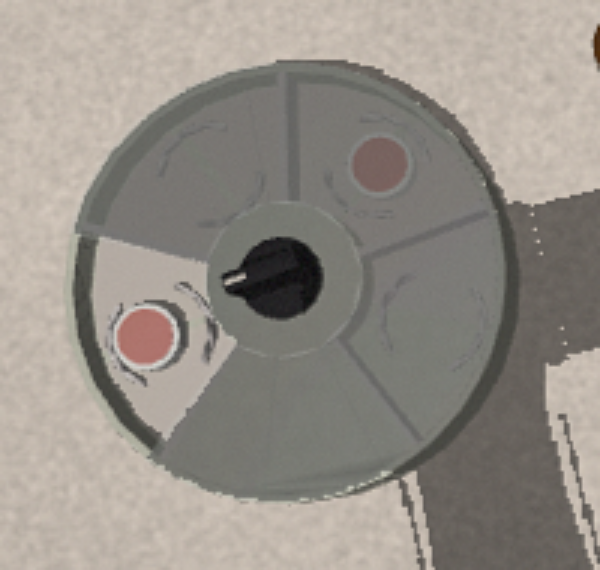

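Run:
```python
from h import *
d=np.array([.5272,.3063,.18])
robot.goto(d,Rd(-70.5)); robot.move_gripper(.57); st('above')
d[2]=.075; robot.servo_line(d,speed=.12); st(.075)
d[2]=.034; robot.servo_line(d,speed=.05); st('down')
robot.move_gripper(0); st('grip')
d[2]=.20; robot.servo_line(d,speed=.08); st('up')
im,_=robot.grab_frame("scene"); cv2.imwrite("pics/s4.png",im[:,:,::-1])
```

```text
above t 33.48 p [0.5273 0.306  0.1802] q6 -29.0 F [ 0.1 -0.1  0.4] T [ 0.1  -0.   -0.07] w 50.2
0.075 t 34.5 p [0.5276 0.3067 0.0757] q6 -29.0 F [-0.7  0.4  0.8] T [ 0.13 -0.02 -0.04] w 50.1
down t 35.47 p [0.5274 0.3065 0.0342] q6 -29.0 F [ 0.3  0.9 -0.9] T [ 0.1  -0.08  0.  ] w 50.2
grip t 35.83 p [0.5273 0.3065 0.0344] q6 -29.0 F [ 0.  -0.3  2. ] T [ 0.1   0.2  -0.02] w 39.1
up t 38.05 p [0.5271 0.3062 0.1996] q6 -29.0 F [ 0.  -0.6 -1.3] T [ 0.12 -0.06 -0.01] w 39.3
```

View pics/s4.png

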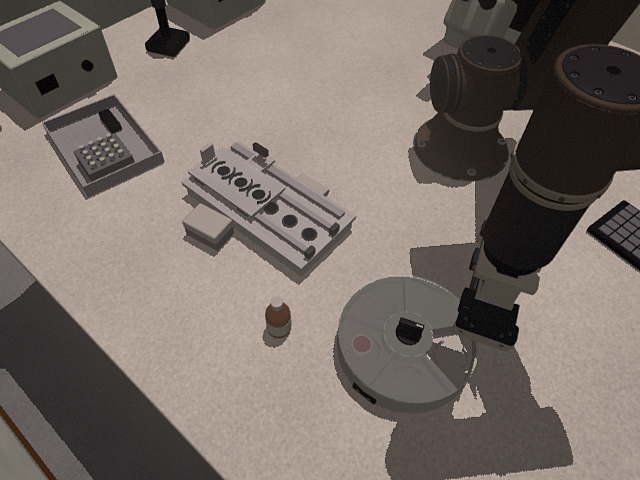

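Run:
```python
from h import *
n=np.array([.5056,-.2227,.2])
robot.goto([.5,.0,.2],Rd(-80)); st('mid')
robot.goto(n,Rd(-88.7)); st('over')
n[2]=.088; robot.servo_line(n,speed=.1); st()
ims=[robot.grab_frame(k)[0] for k in("scene","top")]
cv2.imwrite("pics/s5.png",cv2.resize(ims[0][120:300,170:370,::-1],None,fx=3,fy=3))
```

```text
mid t 39.27 p [0.5006 0.0007 0.2001] q6 -12.6 F [-0.3 -0.3 -0.3] T [ 0.11 -0.04  0.01] w 39.3
over t 40.17 p [ 0.506  -0.2222  0.1997] q6 4.7 F [-0.8  0.  -0.1] T [ 0.1   0.01 -0.  ] w 39.4
 t 41.43 p [ 0.506  -0.2228  0.0886] q6 4.8 F [-0.3 -0.3 -0.3] T [ 0.11 -0.02  0.03] w 39.2
```

View pics/s5.png

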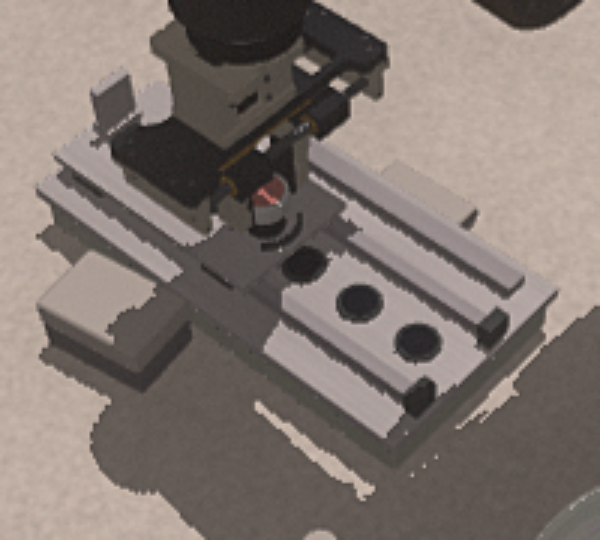

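Run:
```python
from h import *
im=robot.grab_frame("scene")[0]
cv2.imwrite("pics/s6.png",cv2.resize(im[160:220,225:305,::-1],None,fx=9,fy=9,interpolation=cv2.INTER_CUBIC))
print(proj("scene",[.506,-.2228,.1]),proj("scene",[.506,-.2028,.1]),proj("scene",[.506,-.2428,.1]),proj("scene",[.526,-.2228,.1]),proj("scene",[.506,-.2028,.084]))
```

```text
[256.4007378  183.15278645] [262.93176111 187.74717698] [249.9619981  178.62331483] [249.73178309 188.21104735] [263.44434642 192.75622026]
```

View pics/s6.png

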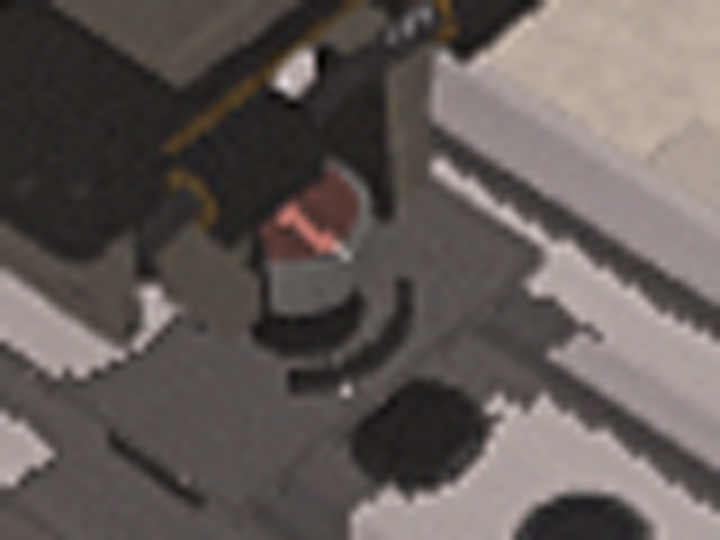

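Run:
```python
from h import *
n=np.array([.5056,-.2227,.072]); robot.servo_line(n,speed=.06); st()
z=.072
while z>.0675:
    z-=.001; n[2]=z; robot.servo_line(n,speed=.03); st(z)
    if robot.read_force()[2]>3: break
robot.move_gripper(.57); st('rel'); n[2]=.2; robot.servo_line(n,speed=.12)
k=np.array([.5577,.2216,.2]); robot.goto(k,Rd(-70.5))
for c in("scene","top"):
    im,d=robot.grab_frame(c); cv2.imwrite(f"pics/{c}7.png",im[:,:,::-1])
    hsv=cv2.cvtColor(im,cv2.COLOR_RGB2HSV)
    m=((hsv[...,0]<8)|(hsv[...,0]>172))&(hsv[...,1]>50)
    for s,ce in blobs(im,m,60,3000): print(c,s.tolist(),ce.round(1),ray(c,*ce,.081).round(4),ray(c,*ce,.046).round(4))
cv2.imwrite("pics/t7.png",cv2.resize(cv2.imread("pics/top7.png")[190:350,290:530],None,fx=3,fy=3))
```

```text
t 42.0 p [ 0.5052 -0.2227  0.0713] q6 4.8 F [0.7 0.3 0.3] T [ 0.11 -0.05 -0.02] w 39.2
0.071 t 42.25 p [ 0.5057 -0.2227  0.0711] q6 4.8 F [-0.2 -0.6 -0.3] T [ 0.08 -0.1   0.04] w 39.3
0.06999999999999999 t 42.5 p [ 0.5056 -0.2227  0.07  ] q6 4.8 F [ 1.   0.3 -0.8] T [ 0.09 -0.08  0.01] w 39.4
0.06899999999999999 t 42.75 p [ 0.5058 -0.2228  0.0693] q6 4.8 F [0.1 0.4 2.7] T [0.33 0.24 0.04] w 39.0
0.06799999999999999 t 43.0 p [ 0.5058 -0.2228  0.0692] q6 4.8 F [-3.9  2.6 12.3] T [1.   1.41 0.02] w 39.4
rel t 43.48 p [ 0.5055 -0.2227  0.0678] q6 4.8 F [-0.3 -0.6  0.8] T [ 0.11 -0.06 -0.04] w 50.2
scene [251, 184, 15, 11, 131] [257.7 189. ] [ 0.5049 -0.2221  0.081 ] [ 0.4842 -0.2471  0.046 ]
scene [353, 336, 18, 16, 219] [361.7 343.6] [0.6404 0.1773 0.081 ] [0.6254 0.1693 0.046 ]
top [178, 196, 17, 18, 192] [186.  204.5] [0.6189 0.1589 0.081 ] [0.626  0.1678 0.046 ]
top [404, 255, 20, 19, 296] [413.4 264.1] [ 0.5054 -0.2241  0.081 ] [ 0.5077 -0.2314  0.046 ]
```

View pics/t7.png

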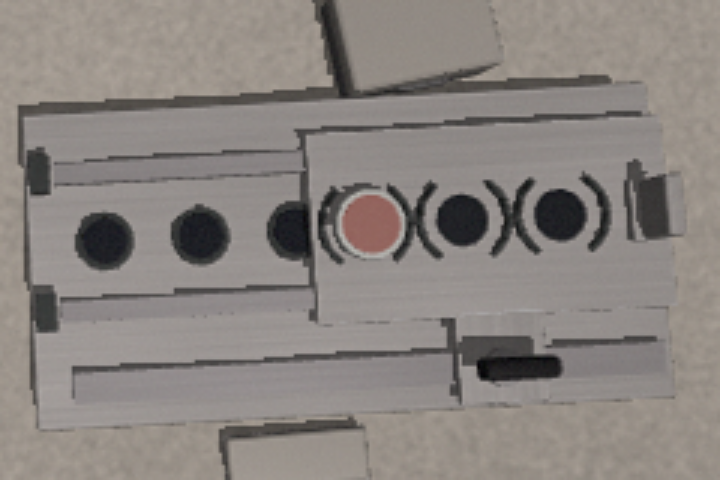

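View pics/scene7.png

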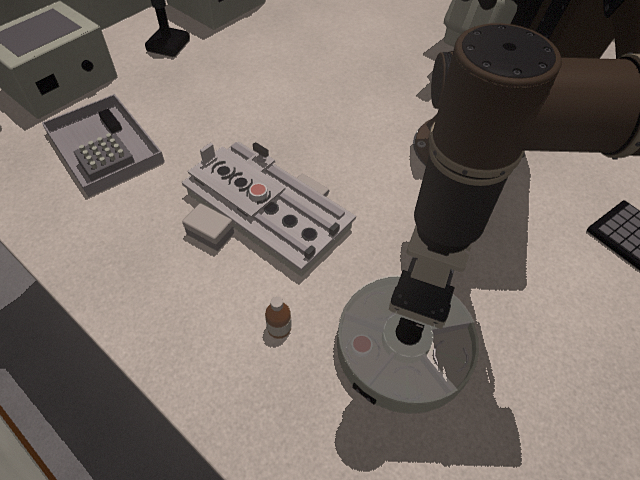

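Run:
```python
from h import *
k=np.array([.5577,.2216,.2]); 
robot.goto(k,Rd(109.5)); robot.move_gripper(.5); k[2]=.074; robot.servo_line(k,speed=.12); st('down'); robot.move_gripper(0); st('grip')
q=np.array(robot.read_qpos())
for i in range(8): q[5]-=147.5/8; robot.movej(q); st(i)
robot.move_gripper(.5); k[2]=.2; robot.servo_line(k); 
robot.goto([.42,.0,.25],Rd(-40))
for n in("scene","top"):
    im,d=robot.grab_frame(n); cv2.imwrite(f"pics/{n}8.png",im[:,:,::-1])
    hsv=cv2.cvtColor(im,cv2.COLOR_RGB2HSV)
    m=((hsv[...,0]<8)|(hsv[...,0]>172))&(hsv[...,1]>50)
    for s,c in blobs(im,m,60,3000): print(n,s.tolist(),c.round(1),ray(n,*c,.046).round(4))
im=cv2.imread("pics/top8.png")[150:340,60:260]; cv2.imwrite("pics/t8w.png",cv2.resize(im,None,fx=3,fy=3))
```

```text
down t 50.72 p [0.5582 0.2219 0.0748] q6 159.2 F [-0.2 -0.5  0.5] T [-0.05 -0.16 -0.01] w 43.9
grip t 51.34 p [0.5576 0.2216 0.0741] q6 159.2 F [-1.1  0.1  2.3] T [-0.02  0.34  0.02] w 11.9
0 t 51.75 p [0.5581 0.2217 0.0741] q6 141.0 F [ 3.   0.  -0.8] T [-0.21 -1.06 -0.01] w 11.9
1 t 52.16 p [0.5585 0.2216 0.0742] q6 122.5 F [ 4.8 -1.4 -1.9] T [-0.64 -1.94 -0.03] w 11.9
2 t 52.57 p [0.5589 0.2214 0.0742] q6 104.1 F [ 7.7 -3.2 -5.5] T [-1.1  -2.73 -0.07] w 12.3
3 t 52.98 p [0.5592 0.2211 0.0741] q6 85.6 F [ 9.3 -5.2 -5.8] T [-1.76 -3.44 -0.06] w 11.5
4 t 53.38 p [0.5594 0.2207 0.0742] q6 67.2 F [10.7 -5.9 -5. ] T [-2.35 -3.91 -0.07] w 11.8
5 t 53.79 p [0.5595 0.2202 0.0742] q6 48.8 F [12.6 -8.9 -5.6] T [-3.   -4.17 -0.03] w 11.7
6 t 54.2 p [0.5593 0.2198 0.0742] q6 30.3 F [ 12.3 -10.2  -5.4] T [-3.56 -4.29 -0.07] w 11.5
7 t 54.61 p [0.5591 0.2194 0.0742] q6 11.9 F [ 11.9 -10.7  -2.7] T [-3.98 -4.16 -0.07] w 11.8
scene [251, 184, 15, 11, 131] [257.7 189. ] [ 0.4842 -0.2471  0.046 ]
scene [353, 336, 18, 16, 230] [361.6 343.5] [0.6254 0.1689 0.046 ]
top [177, 196, 19, 18, 263] [186.  204.4] [0.6261 0.1678 0.046 ]
top [404, 255, 20, 19, 297] [413.3 264.1] [ 0.5077 -0.2313  0.046 ]
```

View pics/t8w.png

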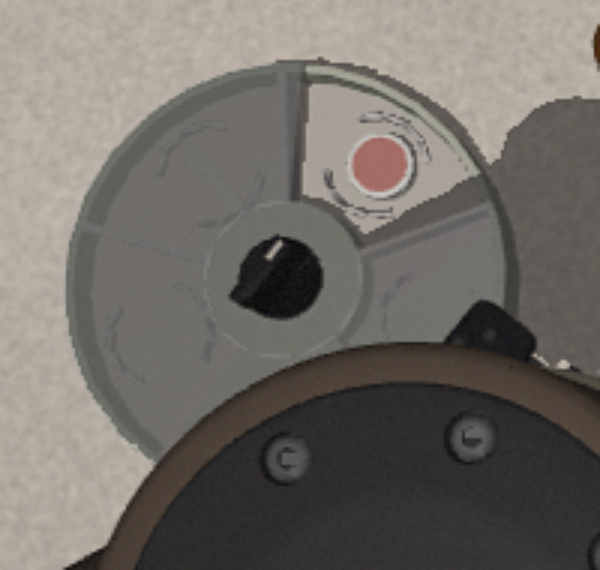

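View pics/scene8.png

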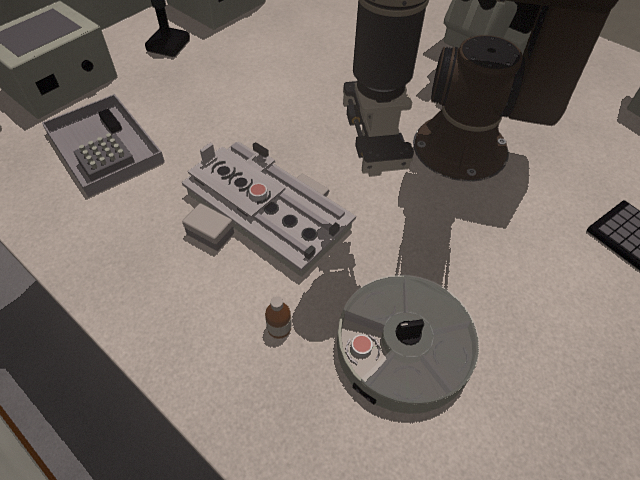

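Run:
```python
from h import *
c=np.array([.5577,.2216])
def w(u,v,z): return ray("top",60+u/3,150+v/3,z)[:2]
for u,v in((303,85),(303,198),(475,180),(365,235)):
    for z in(.0545,.0585):
        p=w(u,v,z)-c; print((u,v),z,np.hypot(*p).round(4),np.degrees(np.arctan2(p[1],p[0])).round(1))
for d in((.6254,.1689),(.6261,.1678)):
    p=np.array(d)-c; print(np.hypot(*p).round(4),np.degrees(np.arctan2(p[1],p[0])).round(1))
im=cv2.imread("pics/top8.png"); cv2.imwrite("pics/t8z.png",cv2.resize(im[165:235,140:230],None,fx=8,fy=8,interpolation=cv2.INTER_CUBIC))
im=cv2.imread("pics/scene8.png"); cv2.imwrite("pics/s8z.png",cv2.resize(im[300:390,330:440],None,fx=7,fy=7,interpolation=cv2.INTER_CUBIC))
```

```text
(303, 85) 0.0545 0.1156 -5.8
(303, 85) 0.0585 0.1147 -6.5
(303, 198) 0.0545 0.0487 -14.1
(303, 198) 0.0585 0.0483 -15.7
(475, 180) 0.0545 0.1256 -64.1
(475, 180) 0.0585 0.126 -64.5
(365, 235) 0.0545 0.054 -63.3
(365, 235) 0.0585 0.0547 -64.4
0.0858 -37.9
0.087 -38.2
```

View pics/t8z.png

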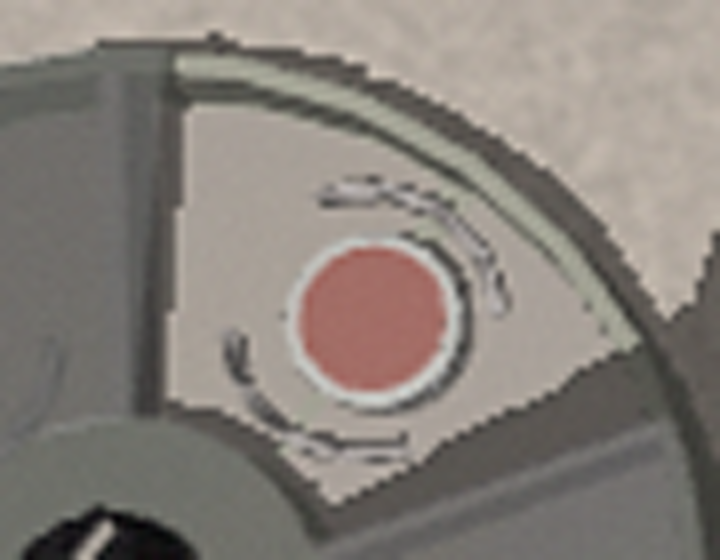

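View pics/s8z.png

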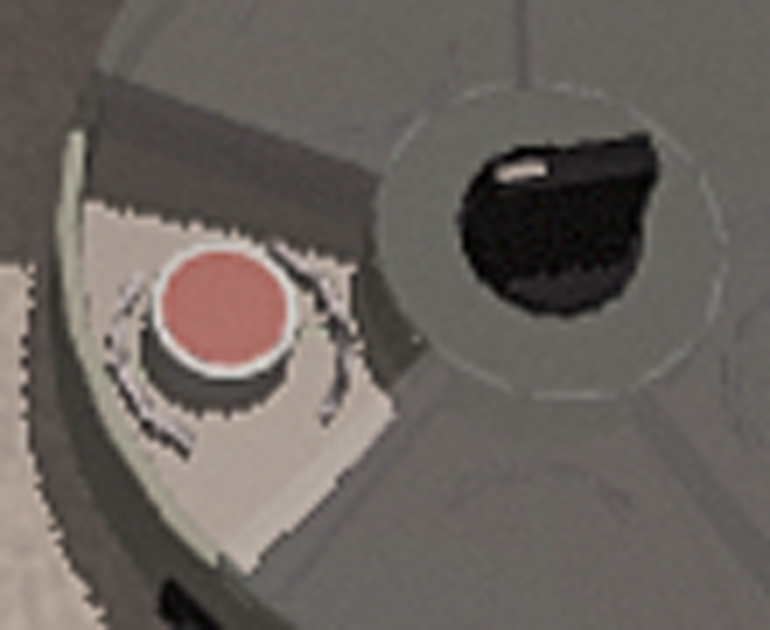

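Run:
```python
from h import *
c=np.array([.5577,.2216])
for n,u,v in(("scene",330+100/7,300+75/7),("scene",330+375/7,300+172/7),("scene",330+245/7,300+575/7),("scene",330+395/7,300+405/7),("top",140+172/8,165+50/8),("top",140+137/8,165+410/8),("top",140+680/8,165+405/8),("top",140+325/8,165+535/8)):
    p=ray(n,u,v,.0585)[:2]-c; print(n,np.hypot(*p).round(4),np.degrees(np.arctan2(p[1],p[0])).round(1))
```

```text
scene 0.1236 -70.0
scene 0.0459 -70.0
scene 0.126 -0.1
scene 0.0651 0.5
top 0.1275 -6.2
top 0.0467 -7.7
top 0.1328 -70.7
top 0.0506 -69.8
```

Run:
```python
from h import *
d=np.array([.6257,.1684,.18])
robot.goto(d,Rd(-37.7)); robot.move_gripper(.57); st('above')
d[2]=.075; robot.servo_line(d,speed=.12); st(.075)
d[2]=.034; robot.servo_line(d,speed=.05); st('down')
robot.move_gripper(0); st('grip')
d[2]=.20; robot.servo_line(d,speed=.08); st('up')
robot.goto([.5,.0,.2],Rd(-80)); st('mid')
n=np.array([.5067,-.2787,.2])
robot.goto(n,Rd(-88.7)); st('over')
n[2]=.088; robot.servo_line(n,speed=.1); st()
im=robot.grab_frame("scene")[0]
cv2.imwrite("pics/s9.png",cv2.resize(im[140:210,210:300,::-1],None,fx=8,fy=8,interpolation=cv2.INTER_CUBIC))
```

```text
above t 58.95 p [0.6256 0.1681 0.1808] q6 20.0 F [-0.3 -0.3  0.1] T [0.   0.01 0.02] w 50.2
0.075 t 59.98 p [0.6263 0.1687 0.0758] q6 20.0 F [ 1.  -0.2 -0.6] T [ 0.08  0.   -0.04] w 50.1
down t 60.94 p [0.626  0.1685 0.0343] q6 20.0 F [-0.5 -0.8  0. ] T [ 0.02 -0.02  0.03] w 50.3
grip t 61.3 p [0.6259 0.1685 0.0344] q6 20.0 F [-1.1  0.2  1.8] T [0.02 0.18 0.01] w 38.7
up t 63.52 p [0.6255 0.1683 0.1996] q6 20.0 F [-0.4  0.4  0. ] T [ 0.01 -0.04 -0.03] w 38.9
mid t 64.38 p [0.5005 0.     0.2005] q6 -12.5 F [ 0.6  0.4 -1.2] T [ 0.11 -0.06  0.05] w 39.2
over t 65.46 p [ 0.5071 -0.2778  0.1997] q6 10.7 F [ 0.1  0.2 -0.4] T [ 0.13 -0.04 -0.01] w 39.0
 t 66.72 p [ 0.5072 -0.2788  0.0887] q6 10.7 F [ 0.5 -0.7  0.1] T [ 0.1  -0.07 -0.01] w 39.1
```

View pics/s9.png

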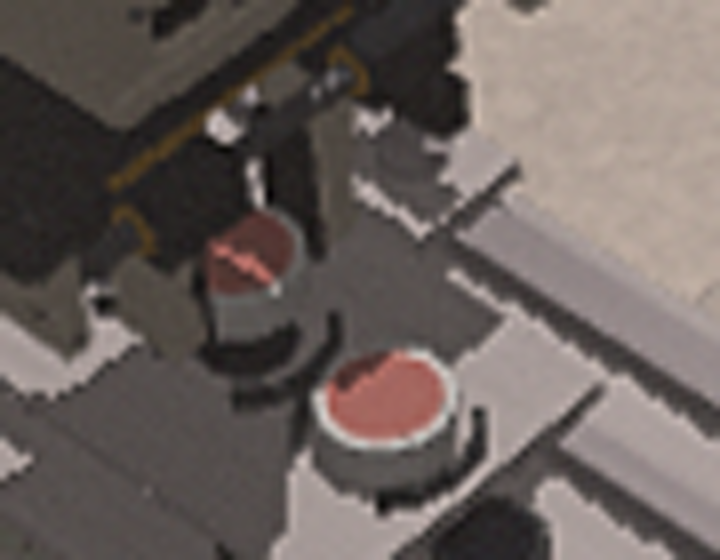

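The second dish is held flat over the middle nest (about pixel 240,170 of the scene view), the first sits in the last nest. Lowering it.

Run:
```python
from h import *
n=np.array([.5067,-.2787,.072]); robot.servo_line(n,speed=.06)
z=.072
while z>.0675:
    z-=.001; n[2]=z; robot.servo_line(n,speed=.03); st(round(z,4))
    if robot.read_force()[2]>3: break
robot.move_gripper(.57); st('rel'); n[2]=.2; robot.servo_line(n,speed=.12)
robot.goto([.42,.08,.25],Rd(-40))
for c in("scene","top"):
    im,d=robot.grab_frame(c); cv2.imwrite(f"pics/{c}10.png",im[:,:,::-1])
    hsv=cv2.cvtColor(im,cv2.COLOR_RGB2HSV)
    m=((hsv[...,0]<8)|(hsv[...,0]>172))&(hsv[...,1]>50)
    for s,ce in blobs(im,m,60,3000): print(c,s.tolist(),ce.round(1),ray(c,*ce,.081).round(4))
```

```text
0.071 t 67.44 p [ 0.5068 -0.2787  0.0711] q6 10.7 F [-0.2  0.2 -0.8] T [ 0.02 -0.07 -0.03] w 39.6
0.07 t 67.69 p [ 0.5067 -0.2787  0.07  ] q6 10.7 F [ 0.1 -0.8 -0.3] T [ 0.05 -0.03 -0.01] w 39.3
0.069 t 67.94 p [ 0.5069 -0.2788  0.0694] q6 10.7 F [-1.4  1.4  3.6] T [0.34 0.24 0.  ] w 39.4
rel t 68.42 p [ 0.5066 -0.2787  0.0689] q6 10.7 F [ 0.5  0.4 -0.5] T [ 0.05 -0.1   0.04] w 50.0
scene [233, 172, 15, 11, 128] [239.9 177. ] [ 0.5061 -0.2774  0.081 ]
scene [251, 184, 15, 11, 132] [257.6 189. ] [ 0.505  -0.2221  0.081 ]
top [437, 253, 20, 20, 298] [446.3 262.6] [ 0.5064 -0.2795  0.081 ]
top [404, 255, 20, 19, 298] [413.4 264.1] [ 0.5054 -0.2241  0.081 ]
```

View pics/top10.png

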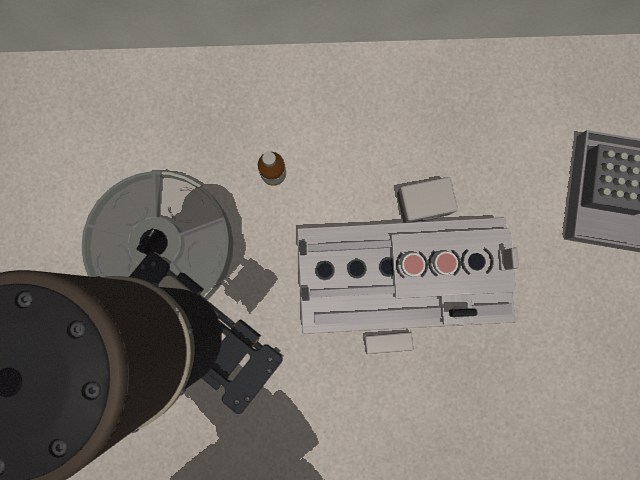

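View pics/scene10.png

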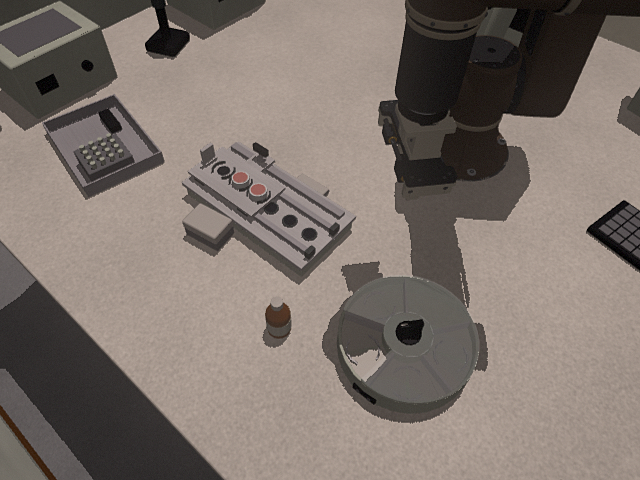

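Run:
```python
from h import *
k=np.array([.5577,.2216,.2]); 
robot.goto(k,Rd(-38)); robot.move_gripper(.5); k[2]=.074; robot.servo_line(k,speed=.12); st('down'); robot.move_gripper(0); st('grip')
q=np.array(robot.read_qpos())
for i in range(9):
    q[5]-=(17 if i<8 else 6); robot.movej(q); st(i)
q[5]-=4; robot.movej(q); st('end')
robot.move_gripper(.5); k[2]=.2; robot.servo_line(k)
robot.goto([.4235,-.2975,.2],Rd(-88.7))
im=robot.grab_frame("top")[0]; cv2.imwrite("pics/t11w.png",cv2.resize(im[150:340,60:260,::-1],None,fx=3,fy=3))
im=robot.grab_frame("scene")[0]; cv2.imwrite("pics/s11.png",im[:,:,::-1])
```

```text
down t 73.58 p [0.5582 0.2219 0.0747] q6 11.7 F [ 0.7  0.6 -0.1] T [-0.02  0.02 -0.02] w 44.1
grip t 74.2 p [0.5571 0.2209 0.074 ] q6 11.7 F [-2.4 -3.4  3.6] T [-1.18  1.12  0.05] w 11.4
0 t 74.58 p [0.5574 0.2211 0.0741] q6 -5.1 F [ 0.5 -0.1 -0.1] T [-0.06  0.07 -0.07] w 11.8
1 t 74.97 p [0.5577 0.2213 0.0741] q6 -21.9 F [ 2.3  1.5 -1.4] T [ 0.33 -0.86 -0.03] w 11.9
2 t 75.35 p [0.558  0.2214 0.0741] q6 -38.8 F [ 5.3  0.3 -2.9] T [ 0.32 -1.9  -0.09] w 12.1
3 t 75.73 p [0.5583 0.2213 0.0741] q6 -55.8 F [ 7.4  0.1 -5.4] T [ 0.14 -2.59 -0.09] w 12.2
4 t 76.12 p [0.5586 0.2212 0.0741] q6 -72.8 F [ 8.7 -1.  -5.8] T [-0.17 -3.21  0.02] w 11.8
5 t 76.5 p [0.5589 0.221  0.0741] q6 -89.8 F [10.2 -2.3 -6.7] T [-0.61 -3.77 -0.04] w 11.8
6 t 76.88 p [0.5591 0.2207 0.0741] q6 -106.8 F [10.9 -3.9 -6.8] T [-1.06 -4.23 -0.03] w 11.9
7 t 77.27 p [0.5592 0.2204 0.0741] q6 -123.8 F [12.1 -5.2 -6.6] T [-1.63 -4.55 -0.01] w 12.0
8 t 77.52 p [0.5591 0.2203 0.0741] q6 -129.8 F [11.8 -5.4 -7.3] T [-1.85 -4.71  0.43] w 11.9
end t 77.77 p [0.5588 0.2203 0.0742] q6 -133.8 F [10.7 -4.2 -5.7] T [-1.7  -4.    0.67] w 12.1
```

View pics/t11w.png

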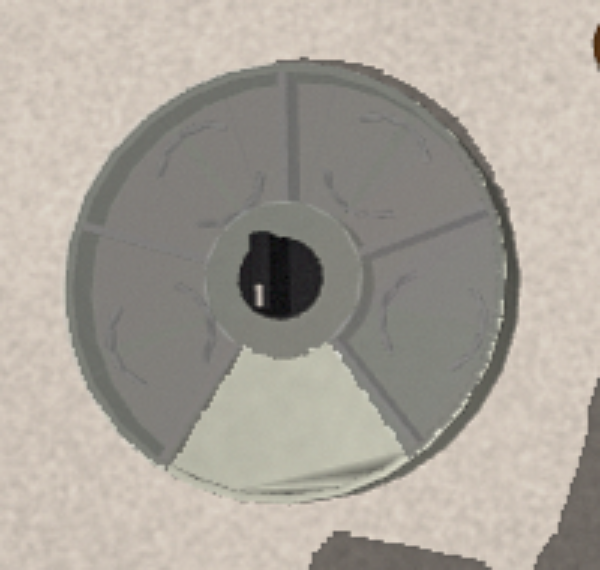

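View pics/s11.png

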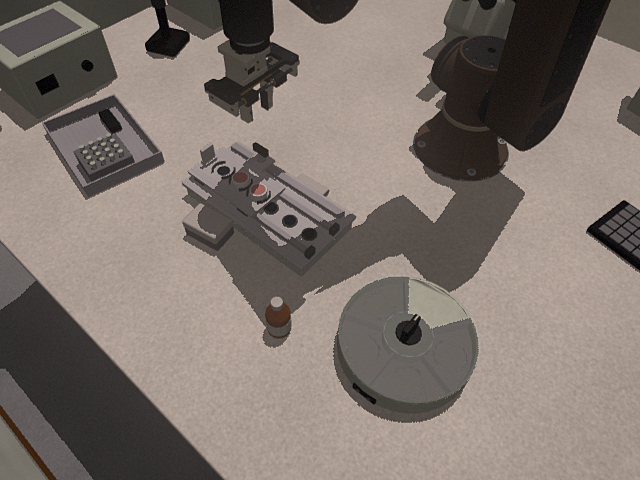

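Run:
```python
from h import *
c=np.array([.4233,-.2976,.2]); robot.goto(c,Rd(-89)); robot.move_gripper(.5)
c[2]=.079; robot.servo_line(c,speed=.12); st('down'); robot.move_gripper(0); st('grip')
q=np.array(robot.read_qpos())
for k in range(5): q[5]+=14.6; robot.movej(q); st(k)
robot.move_gripper(.5); c[2]=.2; robot.servo_line(c)
im=robot.grab_frame("scene")[0]; cv2.imwrite("pics/s12.png",cv2.resize(im[120:300,170:370,::-1],None,fx=3,fy=3))
p=np.array([.5089,-.3858,.2]); robot.goto(p,Rd(1.3)); robot.move_gripper(.42)
p[2]=.086; robot.servo_line(p,speed=.12); st('down'); robot.move_gripper(0); st('grip')
```

```text
down t 83.44 p [ 0.4238 -0.2978  0.0796] q6 14.4 F [-0.6  0.3  0.3] T [ 0.1  -0.05 -0.01] w 43.7
grip t 84.07 p [ 0.4239 -0.2976  0.0792] q6 14.4 F [ 1.4  1.4 -0.1] T [ 0.37 -0.66  0.11] w 11.9
0 t 84.42 p [ 0.4237 -0.2976  0.0791] q6 28.7 F [-0.3 -0.7  0.3] T [0.1  0.03 0.11] w 11.9
1 t 84.77 p [ 0.4235 -0.2977  0.0791] q6 43.2 F [-0.4 -1.3  0.4] T [-0.42  0.37  0.04] w 12.0
2 t 85.12 p [ 0.4234 -0.2977  0.0791] q6 57.7 F [-1.4 -0.8  0.4] T [-0.71  0.73  0.04] w 11.6
3 t 85.47 p [ 0.4233 -0.2976  0.0791] q6 72.3 F [-3.4 -2.2  1.6] T [-0.78  1.27  0.08] w 11.8
4 t 85.82 p [ 0.4233 -0.2976  0.0791] q6 86.9 F [-4.  -1.7  1.8] T [-0.79  1.71  0.1 ] w 12.0
down t 89.65 p [ 0.5094 -0.3861  0.0868] q6 111.0 F [0.2 0.5 0.4] T [-0.03 -0.05  0.01] w 37.1
grip t 90.21 p [ 0.509  -0.3857  0.0863] q6 111.0 F [-0.2  2.4  2.6] T [0.76 0.13 0.08] w 10.1
```

View pics/s12.png

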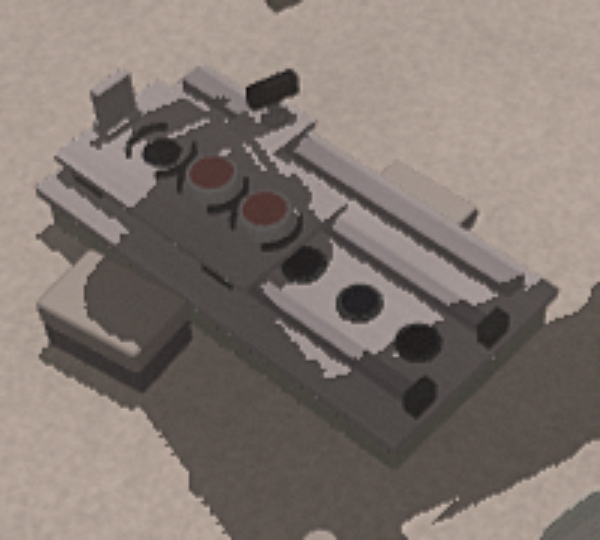

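Run:
```python
from h import *
p=np.array([.509,-.3858,.0863]); d=np.array([-.023,.9997,0])
robot.servo_line(p+d*.138,speed=.05); st(138)
for s in range(141,162,2):
    robot.servo_line(p+d*s/1000,speed=.03); st(s)
    if abs(robot.read_force()[1])>18: break
pp=np.array(robot.read_position()); robot.servo_line(pp+d*.0015,speed=.05); st('relax')
print((pp-p)@d)
robot.move_gripper(.42); pp[2]=.2; robot.servo_line(pp); st()
```

```text
138 t 93.12 p [ 0.5056 -0.2473  0.0862] q6 97.5 F [-2.6 -1.4  5.6] T [-0.48  0.67  0.12] w 9.7
141 t 93.37 p [ 0.5055 -0.2441  0.0862] q6 97.1 F [-2.1 -0.7  6.4] T [-0.16  0.69  0.07] w 10.1
143 t 93.62 p [ 0.5054 -0.2421  0.0862] q6 96.9 F [-3.1  0.3  6. ] T [-0.14  0.64  0.1 ] w 9.9
145 t 93.87 p [ 0.5054 -0.2402  0.0862] q6 96.7 F [-1.8 -0.4  5.9] T [-0.14  0.65  0.04] w 10.1
147 t 94.12 p [ 0.5053 -0.2381  0.0862] q6 96.5 F [-1.8 -1.   6.5] T [-0.18  0.64  0.1 ] w 10.0
149 t 94.37 p [ 0.5053 -0.2361  0.0862] q6 96.3 F [-1.3  0.1  5.7] T [-0.21  0.67  0.12] w 9.7
151 t 94.62 p [ 0.5053 -0.2359  0.0862] q6 96.1 F [ -1.1 -12.4   2.8] T [-4.29  0.32  0.08] w 9.8
153 t 94.87 p [ 0.5053 -0.2358  0.0862] q6 95.8 F [  0.7 -24.8  -3.3] T [-8.82 -0.08  0.01] w 9.7
relax t 95.12 p [ 0.5053 -0.2359  0.0863] q6 96.0 F [  0.1 -16.    0.4] T [-5.39  0.    0.06] w 10.0
0.15004738901853074
 t 96.72 p [ 0.5047 -0.2356  0.1991] q6 96.2 F [-0.4 -0.2 -0.4] T [ 0.   -0.    0.03] w 37.3
```

Run:
```python
from h import *
c=np.array([.4199,-.1475,.2]); robot.goto(c,Rd(-16)); robot.move_gripper(.5)
c[2]=.079; robot.servo_line(c,speed=.12); st('down'); robot.move_gripper(0); st('grip')
q=np.array(robot.read_qpos())
for k in range(6): q[5]-=12.6; robot.movej(q); st(k)
robot.move_gripper(.5); c[2]=.2; robot.servo_line(c); st()
robot.goto([.42,.12,.27],Rd(-60))
for n in("scene","top"):
    im,d=robot.grab_frame(n); cv2.imwrite(f"pics/{n}13.png",im[:,:,::-1])
    hsv=cv2.cvtColor(im,cv2.COLOR_RGB2HSV)
    m=((hsv[...,0]<8)|(hsv[...,0]>172))&(hsv[...,1]>50)
    for s,ce in blobs(im,m,60,3000): print(n,s.tolist(),ce.round(1),ray(n,*ce,.081).round(4))
    for s,ce in blobs(im,im.max(2)<58,70,400):
        p=ray(n,*ce,.065)
        if .4<p[0]<.53 and -.25<p[1]<-.0: print(n,s.tolist(),p.round(4))
im=cv2.imread("pics/top13.png"); r,ce=bar(im[:,:,::-1],(340,300,420,328),.105); b=cv2.boxPoints(r); print(np.array([ray("top",*p,.105)[:2] for p in b]).round(4).tolist())
```

```text
down t 98.85 p [ 0.4204 -0.1475  0.0795] q6 67.8 F [-0.4 -1.4  0.1] T [ 0.02  0.03 -0.03] w 44.2
grip t 99.47 p [ 0.4193 -0.1494  0.0793] q6 67.8 F [ -0.4 -15.7  -0.5] T [-5.75  0.07 -0.08] w 12.1
0 t 99.8 p [ 0.4194 -0.1495  0.0793] q6 55.5 F [ 1.1 -2.2 -1. ] T [-0.67 -0.28 -0.05] w 11.7
1 t 100.12 p [ 0.4195 -0.1493  0.0793] q6 43.0 F [ 0.4 -1.8 -2.2] T [-0.55 -0.59 -0.02] w 11.8
2 t 100.45 p [ 0.4196 -0.1492  0.0793] q6 30.5 F [ 1.3 -1.  -2.3] T [-0.05 -0.92 -0.06] w 11.9
3 t 100.78 p [ 0.4198 -0.1492  0.0793] q6 17.9 F [ 3.4  0.2 -3.5] T [ 0.46 -1.32 -0.03] w 11.6
4 t 101.1 p [ 0.42   -0.1491  0.0794] q6 5.3 F [ 4.9  2.  -4.1] T [ 0.9  -1.95 -0.04] w 11.9
5 t 101.42 p [ 0.4201 -0.1491  0.0794] q6 -7.3 F [ 4.6  3.  -4.1] T [ 1.22 -1.89  0.64] w 12.0
 t 103.13 p [ 0.4193 -0.1474  0.1992] q6 -8.0 F [-1.1 -0.  -0.5] T [ 0.03 -0.08 -0.04] w 44.6
scene [282, 205, 16, 12, 145] [289.1 210.1] [ 0.5025 -0.1295  0.081 ]
scene [301, 218, 16, 12, 155] [308.8 223.4] [ 0.5014 -0.0741  0.081 ]
scene [264, 198, 13, 9, 94] [ 0.5039 -0.186   0.065 ]
top [349, 258, 20, 19, 295] [358.3 267.2] [ 0.503  -0.1313  0.081 ]
top [316, 260, 20, 19, 297] [325.3 268.9] [ 0.5018 -0.0757  0.081 ]
top [382, 258, 16, 17, 214] [ 0.5048 -0.1868  0.065 ]
top [359, 313, 27, 9, 195] [ 0.4188 -0.1531  0.065 ]
[[0.4261, -0.1268], [0.4272, -0.1689], [0.4149, -0.169], [0.4138, -0.127]]
```

View pics/top13.png

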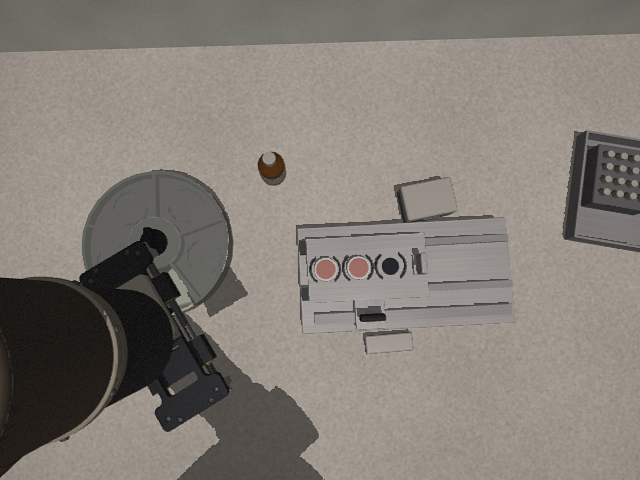

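View pics/scene13.png

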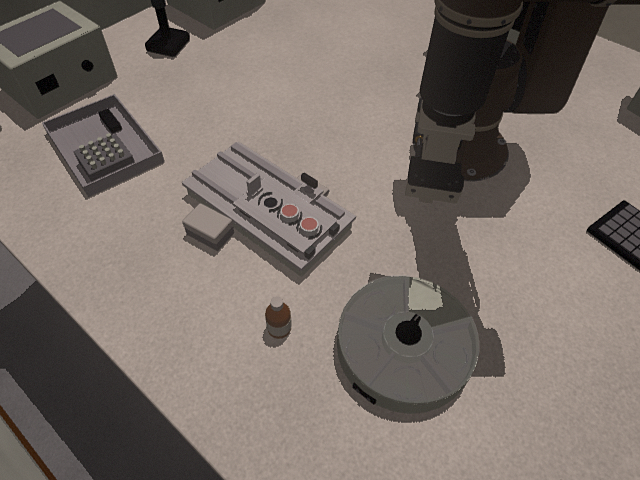

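Run:
```python
from h import *
st(); robot.job_done()
```

```text
t 104.31 p [0.42   0.1189 0.2694] q6 -12.0 F [0.5 0.1 0.3] T [-0.   -0.02  0.01] w 44.2
the job is handed in; nothing more can be done
```

I handed the job in at 104 s of the 210 s allowed. As far as my checks can tell, every step was done; the rig reports no verdict.

**What I did:** I loosened the clamp, drew the carriage out to its stop and clamped it. The warmer held two dishes today, and I put one in the last nest and one in the middle nest. I then turned the cover back to its closed stop. Last, I loosened the clamp, slid the carriage home until it pushed back with about 25 N, and clamped it tight.

**Last checks:**
- **Dishes:** both views show two dishes sitting in the nests, lid up. They were measured at (0.502, -0.075) and (0.503, -0.130), with the two cameras agreeing within about 2 mm. The other wells are empty.
- **Clamp:** the knob's bar lies along the rails, at the same angle as in the first clamping, and its torque rose to 0.64 N m at the stop.
- **Cover:** the opening stands over the blank sector, with the torque at 0.67 N m at its stop.
- **Bystanders:** the bottle, tip box and slide case look unmoved in the pictures.

**One disagreement:** the images show the carriage moved about 148.5 mm between its two clamped positions, while the tool's own travel at the tab was 150 mm. I put this down to the carriage creeping about 1.5 mm off its loading stop when I first gripped the knob there. That is within that step's 7 mm limit, and would still put the carriage fully home.

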